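Turn the disc sample leaf over its spine

TASK

Two sample stands stand side by side, each with one rigid leaf hinged on a spine. Only pushing with the fingertips, without gripping it, gently turn the leaf that carries six round discs over its spine until it lies flat on the far side of its stand. Leave the leaf with the two long bars and the things around where they are, and finish clear of it all.

Things in the scene. Friction and masses are not known exactly. Their poses are not given: they have to be found in the camera images.
- disc_stand: Bare metal stand of the leaf to be turned. Fixed. Origin: underside centre, right below the spine; x to its far side, y along the spine, z up. Base 150 (x) x 100 (y) x 6 mm, cheeks at y +-47 mm carry the spine, axis 66 mm above the surface. A rest bar 8 mm wide, rubber top at 63 mm, crosses 60 mm either side of the spine.
- disc_leaf (a joint): Angle (rad) of the leaf with six white discs (22 mm across, 2 mm high, two rows of three, facing up at first). 0: level on the rest at the near side (-x of its stand); grows as the tab rises; pi/2 upright; pi (slightly soft stop): flat on the far rest (+x). Starts at 0 to 0.2. Friction hinge, 0.15 N m: it stays where it is left and must be pushed all the way, 2 to 3 N at the tab.
- disc_tab (a point): Middle of the outer end of the disc leaf's tab, mid-thickness; moves with the leaf. The leaf is a rigid grey plate 5 mm thick, its mid-plane through the spine axis, 88 mm wide, reaching 108 mm from the spine; its tab, 46 mm wide, goes on to 120 mm. The tab overhangs base and rest: below it is open space down to the surface (63 mm when flat).
- disc_spine (a point): Middle of the spine axis of the disc leaf, 66 mm above the surface; does not move.
- bar_stand: The other stand, the same in size and make, 20 to 35 cm to the side; the two may have swapped places. Fixed, same frame as disc_stand.
- bar_leaf (a joint): Angle (rad) of the leaf with two long flat bars (18 x 74 x 2 mm, parallel to the spine) in place of discs; same hinge, size and values as disc_leaf. Must stay as it is.
- bar_tab (a point): Middle of the outer end of the bar leaf's tab, 120 mm from its spine axis.
- amber_bottle: Bystander, loose: small dark bottle with a blue spout, 29 mm wide, 86 mm tall, standing between the two stands. Origin at the centre of its underside. Leave it alone.
- steel_grip: Bystander, loose: ribbed metal tube, 21x62x21 mm, lying between the two stands nearer the robot. Origin at the centre of its underside. Leave it alone.
- white_cup: Bystander, loose: white cup, 65 mm wide, 70 mm tall, standing at the right. Origin at the centre of its underside. Leave it alone.
- orange_bottle: Bystander, loose: small white bottle with an orange label, 29 mm wide, 96 mm tall, standing behind the gap between the stands. Origin at the centre of its underside. Leave it alone.
- machine: Bystander, loose: black pen-like machine, 191x44x40 mm, lying at the right. Origin at the centre of its underside. Leave it alone.

How it is judged:
By the outcome, as a careful person would: the job done as asked, in the order asked, and still so for the second after the job is handed in, with the robot touching nothing.
It also fails if it takes over 48 s, if anything falls off the work surface, if the arm or the gripper's body presses on something with over 40 N, if the wrist force passes 120 N, or if a joint passes its speed limit or range.

ROBOT

A 6-joint arm with a two-finger parallel gripper is mounted at the origin on a cart in front of the work surface, level with it; the furniture and walls round the work are solid. World frame = base frame: x ahead of the robot, y to its left, z up, the work surface at z = 0. Lengths are in mm, angles in rad, forces in N, time in s.
With the tool pointing down it reaches from about 325 to 875 mm from the base axis. Payload 4.4 kg.
Tool frame: the origin (TCP) lies on the centre line of the jaws, within the pads' length; the fingertips stand ahead of it and the grasp point (between the pads) lies 6 mm ahead of it (ctrl.tcp_to_tips is the z of the fingertips in the tool frame, in mm); z points along the fingers, y is the direction in which the jaws open and shut (so a half turn about z gives the same grasp; the last joint's range is limited). The gripper opens to 85 mm and grips with 20 to 120 N. Pads are 22 mm wide; open, the fingers measure 114 mm over their backs; the gripper's body (76 mm by 85 mm) begins 54 mm behind the grasp point. The pads swing forward as they close: fully open they stand 13 mm farther back than shut.
Start: joints at [-1.323, 0.207, 1.542, -0, 1.393, -0.15], TCP at [223.268, -529.886, 256.282] pointing down, gripper open.
Joint ranges: [-2.73, 2.73], [-0.86, 2.22], [0.23, 2.46], [-1.11, 4.25], [0.08, 2.63], [-2.82, 2.82]. Speed limits (rad/s): [2.79, 2.79, 3.14, 3.14, 3.14, 3.14].

INTERFACE

Orientations are given as a 3x3 rotation matrix whose columns are the frame's x, y, z axes.
In Python, from plant import ctrl, sensors, optics gives the robot as it stands. Calls block until the motion is done:
- ctrl.move_ptp(position, orientation): joint-space move of the TCP to a pose.
- ctrl.move_l(position, rot=None, vel=150, threshold=None): straight line of the TCP; rot=None keeps the orientation; vel is the mean speed in mm/s. With threshold (N) it stops when the force on the tool has changed by that much, and returns True; else False.
- ctrl.set_joints(angles): joint-space move.
- ctrl.gripper_to(opening, force=None): finger opening in mm; force is the grip in N (None keeps the last); returns when the fingers have stopped.
- ctrl.hold(seconds).
- ctrl.solve_ik(position, orientation): joint angles nearest the present ones, or None.
- sensors.read_state(): the state.
- optics.grab_frame(name): name is "scene" or "top" or "wrist"; returns (picture, depth): 400x640x3 uint8, red, green, blue; 400x640 float32, mm along the optical axis (not along the pixel's ray), 0 where there is no reading.
- optics.camera_params(name): a dict with "mtx" (3x3 intrinsics, pixels), "k1" (the pictures are not rectified: a ray, as slopes to the right and down, at radius r is drawn at 1 + k1 r^2 times it, then the intrinsics apply), "R" (3x3) and "t" (3): a world point X has camera coordinates R X + t; the wrist camera has in their place "T_tool_cam" (4x4, takes a point from camera to tool coordinates, whose origin is the TCP and whose axes are the flange's). Camera axes: x right, y down, z forward; pixel columns grow to the right and rows downward; lengths in mm; the calibration is good to about 2 mm. A picture is of the moment at which its call begins: read the wrist's pose just before it. camera_params takes no time and is no camera call.
A pose or a line that the arm cannot do raises ctrl.MotionError and nothing moves.
- ctrl.finish_job(): hands the job in, once; it reports no verdict.
The state is a dict: "t": time; "q": joint angles; "qvel": joint speeds; "tau": joint torques, N m; "eef_pos": TCP position; "eef_rot": TCP orientation; "force": force on the tool from outside, world axes, zero at the start; "wrist_torque": the same for the moment, N m; "grip_width": finger opening in mm.
Only numpy, scipy, OpenCV 4.12 (cv2) and the standard library are available. Lean on these libraries where they do the work, as an engineer would, in place of code of your own. Each camera call takes 0.05 s, during which the arm holds its last target.

## Working session

There is one attempt and no reset: what is moved stays moved. The work goes in short steps, each a Python script; the robot and the scene stay as the last script left them, time stands still between calls to the robot, and variables do not carry over. Pictures are saved under pics/ and viewed, and the job is handed in when it is done.

```bash
ls; mkdir -p pics; python3 - <<'E'
from plant import ctrl, sensors, optics
import cv2, numpy as np
for n in ("scene","top"):
    im,d=optics.grab_frame(n); cv2.imwrite(f"pics/{n}1.png",im[...,::-1]); np.savez(f"pics/{n}1.npz",im=im,d=d)
    p=optics.camera_params(n); print(n,{k:np.round(v,3).tolist() for k,v in p.items()})
print(optics.camera_params("wrist")); s=sensors.read_state(); print(s["t"],ctrl.tcp_to_tips,s["eef_rot"],s["grip_width"])
E
```

```text
pics
scene {'mtx': [[406.22, 0.0, 315.672], [0.0, 406.22, 201.593], [0.0, 0.0, 1.0]], 'k1': 0.032, 'R': [[0.431, -0.902, -0.002], [-0.432, -0.205, -0.878], [0.792, 0.379, -0.478]], 't': [-403.356, 275.067, 628.815]}
top {'mtx': [[487.635, 0.0, 324.747], [0.0, 487.635, 186.282], [0.0, 0.0, 1.0]], 'k1': -0.133, 'R': [[-0.026, -1.0, -0.002], [-0.995, 0.026, -0.1], [0.1, -0.001, -0.995]], 't': [-162.705, 555.762, 1223.074]}
{'mtx': array([[309.4744653 ,   0.        , 317.42638466],
       [  0.        , 309.4744653 , 199.75222776],
       [  0.        ,   0.        ,   1.        ]]), 'k1': -0.011740903058492989, 'T_tool_cam': array([[-1.38279170e-03, -9.60283141e-01, -2.79023971e-01,
         7.06004092e+01],
       [ 9.99998956e-01, -1.44510023e-03,  1.76154683e-05,
        -4.54500391e-01],
       [-4.20133443e-04, -2.79023656e-01,  9.60284137e-01,
        -1.17307142e+02],
       [ 0.00000000e+00,  0.00000000e+00,  0.00000000e+00,
         1.00000000e+00]])}
0.1 25.0 [[ 9.21547034e-01  3.88266376e-01 -5.34092809e-04]
 [ 3.88266625e-01 -9.21544803e-01  2.05058176e-03]
 [ 3.03981497e-04 -2.09707795e-03 -9.99997755e-01]] 85.20174937884532
```

View pics/scene1.png

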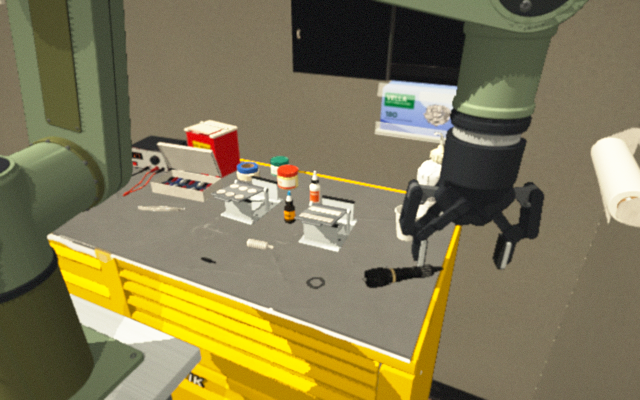

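View pics/top1.png

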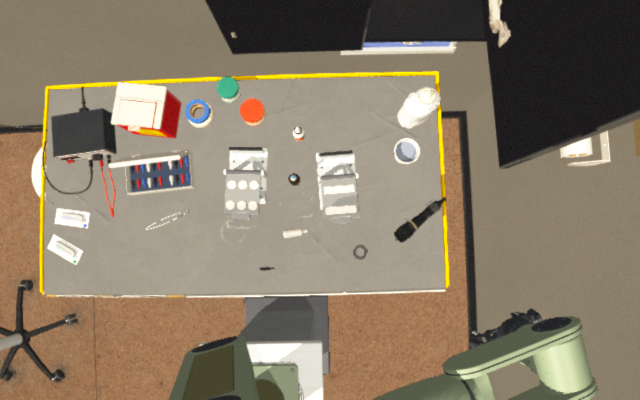

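The disc leaf is on the left stand, at about (243,193) in the top view, with its tab toward the robot near (241,213). The bar leaf is at (338,195), the amber bottle at (294,179) and the steel grip at (294,233). Next I'll measure the positions.

```bash
cat > h.py <<'E'
import numpy as np, cv2
def pts(p,d,us,vs):
    us=np.asarray(us,float).ravel(); vs=np.asarray(vs,float).ravel()
    uv=cv2.undistortPoints(np.stack([us,vs],1)[:,None],p["mtx"],np.array([p["k1"],0,0,0.]))[:,0]
    z=d[vs.astype(int),us.astype(int)]
    c=np.c_[uv*z[:,None],z]; X=(c-p["t"])@p["R"]; X[z==0]=np.nan
    return X
def proj(p,X):
    rv,_=cv2.Rodrigues(p["R"]); return cv2.projectPoints(np.asarray(X,float).reshape(-1,3),rv,np.asarray(p["t"],float),p["mtx"],np.array([p["k1"],0,0,0.]))[0][:,0]
E
python3 - <<'E'
from plant import optics
from h import *
z=np.load("pics/top1.npz"); im,d=z["im"],z["d"]; p=optics.camera_params("top")
c=im[130:260,210:380]; cv2.imwrite("pics/topz.png",cv2.resize(c[...,::-1],None,fx=4.6,fy=4.6,interpolation=cv2.INTER_CUBIC))
for name,(u0,u1) in {"disc":(215,285),"bar":(305,370)}.items():
    U,V=np.meshgrid(np.arange(u0,u1),np.arange(140,230)); X=pts(p,d,U,V)
    for lo,hi in ((2.5,12),(55,63),(63,72),(72,80),(80,140)):
        m=(X[:,2]>lo)&(X[:,2]<hi); 
        if m.sum()>3:
            r=cv2.minAreaRect(X[m,:2].astype(np.float32)); print(name,lo,hi,m.sum(),np.round(r[0]),np.round(r[1]),round(r[2],1),X[m].min(0).round(),X[m].max(0).round())
    print(np.nanmedian(X[:,2][np.abs(X[:,2])<5]))
    np.save(f"pics/{name}.npy",X)
zs=np.load("pics/scene1.npz"); cv2.imwrite("pics/scenez.png",cv2.resize(zs["im"][150:260,180:380][...,::-1],None,fx=4,fy=4,interpolation=cv2.INTER_CUBIC))
E
```

```text
disc 2.5 12 1648 [565.  21.] [185. 237.] 89.0 [445. -73.   3.] [685. 112.  12.]
disc 55 63 55 [618.  21.] [94. 73.] 85.7 [579. -23.  55.] [654.  71.  63.]
disc 63 72 445 [590.  26.] [133. 101.] 4.9 [521. -24.  63.] [654.  77.  72.]
disc 72 80 798 [532.  27.] [ 97. 123.] 87.2 [471. -25.  72.] [596.  73.  80.]
disc 80 140 498 [513.  29.] [85. 84.] 88.8 [470. -13.  80.] [554.  72.  89.]
0.9084124308057654
bar 2.5 12 1694 [ 559. -210.] [169. 235.] 88.5 [ 439. -297.    3.] [ 677. -123.   12.]
bar 55 63 63 [ 602. -203.] [68. 96.] 4.7 [ 564. -254.   57.] [ 636. -158.   63.]
bar 63 72 347 [ 583. -206.] [107.  98.] 9.6 [ 527. -258.   63.] [ 635. -158.   72.]
bar 72 80 593 [ 538. -207.] [99. 82.] 88.2 [ 496. -258.   72.] [ 578. -158.   80.]
bar 80 140 822 [ 502. -213.] [97. 88.] 3.2 [ 453. -257.   80.] [ 551. -169.   96.]
1.3055132288590912
```

View pics/topz.png

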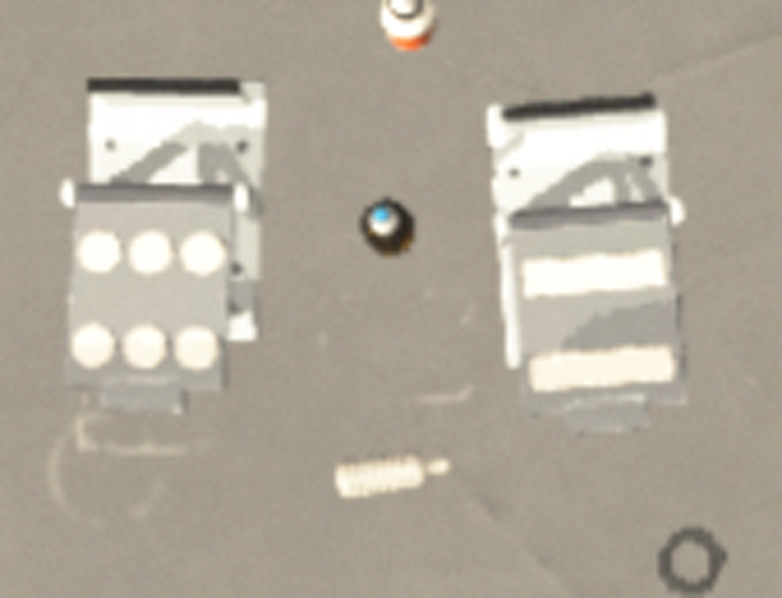

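View pics/scenez.png

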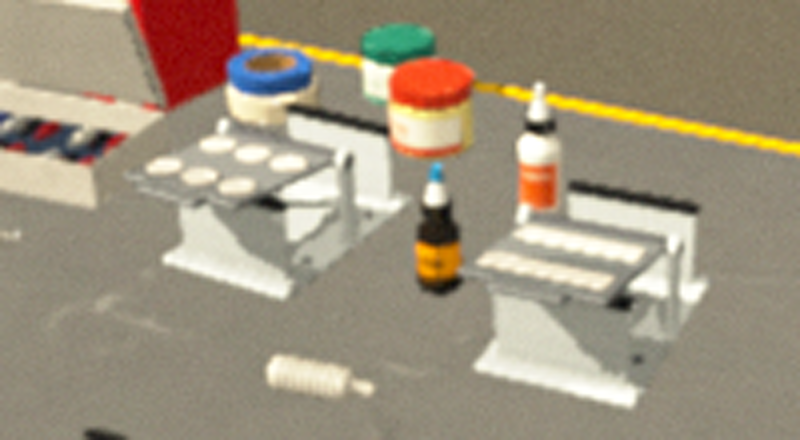

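```bash
cat > fit.py <<'E'
from h import *
from scipy.optimize import least_squares
def model(q,P,leaf):
    x,y,a,th=q; X=[]
    for (s,t,n),l in zip(P,leaf):
        if l: # s radial along leaf, t along spine, n normal
            v=np.array([-s*np.cos(th)+n*np.sin(th)*1.0,t,66+s*np.sin(th)+n*np.cos(th)])
        else: v=np.array([s,t,n])
        X.append([x+np.cos(a)*v[0]-np.sin(a)*v[1],y+np.sin(a)*v[0]+np.cos(a)*v[1],v[2]])
    return np.array(X)
E
python3 - <<'E'
from plant import optics
from fit import *
p=optics.camera_params("top"); 
P=[(108,44,2.5),(108,-44,2.5),(120,23,2.5),(120,-23,2.5),(75,-50,6),(-75,-50,6)]; L=[1,1,1,1,0,0]
obs={"disc":[(66,385),(223,391),(100,407),(183,411),(265,84),(255,338)]}
# bar: base left corners visible
Pb=P[:4]+[(75,50,6),(-75,50,6)]
obs["bar"]=[(523,408),(687,402),(563,428),(645,428),(490,105),(508,365)]
top=optics.camera_params("top")
for n,PP in (("disc",P),("bar",Pb)):
    o=np.array(obs[n],float)/4.6+np.array([210,130])-0.4
    X=np.load(f"pics/{n}.npy"); X=X[np.isfinite(X).all(1)]
    def lf(q,S=None):
        x,y,a,th=q; dx=(X[:,0]-x)*np.cos(a)+(X[:,1]-y)*np.sin(a); dy=-(X[:,0]-x)*np.sin(a)+(X[:,1]-y)*np.cos(a)
        dist=-np.sin(th)*(-0)+ (dx*np.sin(th)+(X[:,2]-66)*np.cos(th)); s=-dx*np.cos(th)+(X[:,2]-66)*np.sin(th)
        return s,dy,dist
    def res(q): 
        s,t,dist=lf(q); m=(s>20)&(s<105)&(abs(t)<42)&(abs(dist)<15)
        return np.r_[(proj(p,model(q,PP,L))-o).ravel(), 0.3*(np.median(dist[m])-3)*3, ]
    for th0 in (0.05,0.15):
        f=least_squares(res,[575,25 if n=="disc" else -207,0.05 if n=="disc" else -.05,th0],loss="soft_l1",x_scale=[10,10,.1,.1],diff_step=1e-4)
        q=f.x; s,t,dist=lf(q); m=(s>15)&(s<105)&(abs(t)<42)&(abs(dist)<15)
        A=np.c_[s[m],t[m],np.ones(m.sum())]; k=np.linalg.lstsq(A,dist[m],rcond=None)[0]
        print(n,q.round(3),"plane resid slope",k.round(3)," std",(dist[m]-A@k).std().round(2),np.round(res(q),2))
E
```

```text
disc [ 5.89774e+02  2.50520e+01 -5.10000e-02  1.37000e-01] plane resid slope [0.004 0.006 2.696]  std 2.48 [-1.08  0.08  0.41 -0.23 -0.33  0.37  0.28  0.03  0.21 -1.06  0.24  0.48
  0.04]
disc [ 5.89792e+02  2.50720e+01 -5.10000e-02  1.36000e-01] plane resid slope [0.005 0.005 2.676]  std 2.48 [-1.08  0.08  0.4  -0.23 -0.33  0.37  0.28  0.02  0.2  -1.06  0.23  0.47
  0.08]
bar [ 5.7223e+02 -2.1014e+02  3.9000e-02  1.9400e-01] plane resid slope [-5.000e-03 -3.000e-03  3.187e+00]  std 2.4 [-0.53  0.91  0.03 -0.16 -0.24  0.83  0.91 -0.42  0.14 -0.64 -0.14 -0.27
 -0.13]
bar [ 5.72228e+02 -2.10117e+02  3.90000e-02  1.94000e-01] plane resid slope [-5.000e-03 -3.000e-03  3.187e+00]  std 2.4 [-0.53  0.91  0.03 -0.16 -0.24  0.83  0.91 -0.42  0.13 -0.64 -0.14 -0.26
 -0.13]
  return _methods._mean(a, axis=axis, dtype=dtype,
  ret = ret.dtype.type(ret / rcount)
```

```bash
cat > plan.py <<'E'
import numpy as np
X0,Y0,A=590.,25.,-0.051
H=11.
def R(phi,a=A):
    z=np.array([np.cos(phi)*np.cos(a),np.cos(phi)*np.sin(a),-np.sin(phi)]); x=np.array([np.sin(phi)*np.cos(a),np.sin(phi)*np.sin(a),np.cos(phi)])
    return np.c_[x,np.cross(z,x),z]
def world(px,pz,t=0.): # stand plane coords (x from spine, z abs)
    return np.array([X0+np.cos(A)*px-np.sin(A)*t,Y0+np.sin(A)*px+np.cos(A)*t,pz])
def pose(th,phi,tips=25.,r=105.,gap=0.):
    """finger rect touching leaf underside at angle th, with tool pitch phi; gap>0 = clear of leaf"""
    u=np.array([-np.cos(th),np.sin(th)]); n=np.array([np.sin(th),np.cos(th)]) # n: push direction
    d=np.array([np.cos(phi),-np.sin(phi)]); ex=np.array([np.sin(phi),np.cos(phi)])
    S=np.array([0,66.])
    if th<phi:  # tab lower outer corner rests on finger +x face, b behind tip
        C=S+120*u-2.5*n; K=C+(120-r)*d - gap*ex; tip=K-H*ex
    else:
        c=S+r*u-(2.5+gap)*n
        cp,cm=H*ex,-H*ex
        k=cp if cp@n>=cm@n else cm
        tip=c-k
    tcp=tip-tips*d
    return world(*tcp),R(phi)
def phi_of(th): return np.deg2rad(np.interp(np.rad2deg(th),[0,30,90,180],[PH0,PH0,50,PH1]))
PH0,PH1=25.,80.
E
python3 - <<'E'
from plant import ctrl, sensors, optics
from h import *; import plan
from plan import *
z=np.load("pics/top1.npz"); d=z["d"]; p=optics.camera_params("top")
for n,(u,v) in dict(red=(252,110),green=(228,88),blue=(198,108),orange=(298,131),amber=(294,178),grip=(294,233),cup=(406,152),mach=(420,220)).items():
    U,V=np.meshgrid(range(u-2,u+3),range(v-2,v+3)); print(n,np.nanmedian(pts(p,d,U,V),0).round())
print(ctrl.tcp_to_tips)
for ph0 in (10,15,20,25,30,40):
    plan.PH0=ph0; out=[]
    for thd in (0,8,20,45,70,90,110,135,160,180):
        th=np.deg2rad(thd); P,Rm=pose(th,phi_of(th)); q=ctrl.solve_ik(P,Rm); out.append(None if q is None else np.round(q,2).tolist())
    P,Rm=pose(0.137,np.deg2rad(ph0)); P=P+[-60,0,-20]; q=ctrl.solve_ik(P,Rm)
    print(ph0,[o is not None for o in out],P.round(),q is not None and np.round(q,2),out[1],out[-1])
E
```

```text
red [750.   4.  55.]
green [812.  68.  49.]
blue [773. 157.  10.]
orange [ 686. -114.   76.]
amber [ 569. -102.   68.]
grip [434. -95.  19.]
cup [ 631. -386.   50.]
mach [ 458. -418.   32.]
25.0
10 [False, False, False, False, True, True, True, True, True, True] [399.  32.  51.] False None [-0.1, 0.53, 1.47, 0.01, 0.97, 1.52]
15 [False, False, False, False, True, True, True, True, True, True] [398.  32.  52.] False None [-0.1, 0.53, 1.47, 0.01, 0.97, 1.52]
20 [False, False, False, False, True, True, True, True, True, True] [398.  32.  53.] False None [-0.1, 0.53, 1.47, 0.01, 0.97, 1.52]
25 [False, False, False, False, True, True, True, True, True, True] [397.  32.  54.] False None [-0.1, 0.53, 1.47, 0.01, 0.97, 1.52]
30 [False, False, False, False, True, True, True, True, True, True] [397.  32.  55.] False None [-0.1, 0.53, 1.47, 0.01, 0.97, 1.52]
40 [False, False, False, True, True, True, True, True, True, True] [396.  32.  58.] False None [-0.1, 0.53, 1.47, 0.01, 0.97, 1.52]
```

```bash
python3 - <<'E'
from plant import ctrl
from plan import *
# feasibility of tip position under/at tab vs pitch & tool yaw & roll
def tipP(px,pz,t): return world(px,pz,t)
for name,tip in (("under",(-107,55,0)),("edge-high",(-100,130,0)),("upright",(-20,170,0)),("side-under",(-112,50,0))):
    for roll in (0,90,-90,180):
        rows=[]
        for yaw in (-120,-90,-60,-30,0,30,60,90,120):
            ok=None
            for phi in range(0,95,5):
                Rm=R(np.deg2rad(phi),np.deg2rad(yaw)); c,s=np.cos(np.deg2rad(roll)),np.sin(np.deg2rad(roll))
                Rm=Rm@np.array([[c,-s,0],[s,c,0],[0,0,1]])
                P=world(*tip)-25*Rm[:,2]
                q=ctrl.solve_ik(P,Rm)
                if q is not None: ok=(phi); break
            rows.append((yaw,ok))
        print(name,roll,rows)
E
```

```text
under 0 [(-120, 0), (-90, 10), (-60, 45), (-30, 0), (0, 0), (30, 0), (60, 0), (90, 0), (120, 0)]
under 90 [(-120, 0), (-90, 10), (-60, 45), (-30, 0), (0, 0), (30, 0), (60, 0), (90, 0), (120, 0)]
under -90 [(-120, 0), (-90, 10), (-60, 45), (-30, 25), (0, 45), (30, 30), (60, 10), (90, 0), (120, 0)]
under 180 [(-120, 0), (-90, 10), (-60, 45), (-30, 0), (0, 0), (30, 0), (60, 0), (90, 0), (120, 0)]
edge-high 0 [(-120, 0), (-90, 10), (-60, 40), (-30, 0), (0, 45), (30, 0), (60, 0), (90, 0), (120, 0)]
edge-high 90 [(-120, 0), (-90, 10), (-60, 40), (-30, 0), (0, 45), (30, 0), (60, 0), (90, 0), (120, 0)]
edge-high -90 [(-120, 0), (-90, 10), (-60, 40), (-30, 15), (0, 45), (30, 15), (60, 0), (90, 0), (120, 0)]
edge-high 180 [(-120, 0), (-90, 10), (-60, 40), (-30, 0), (0, 45), (30, 0), (60, 0), (90, 0), (120, 0)]
upright 0 [(-120, 0), (-90, 20), (-60, 40), (-30, 0), (0, 0), (30, 0), (60, 0), (90, 0), (120, 0)]
upright 90 [(-120, 0), (-90, 20), (-60, 40), (-30, 0), (0, 0), (30, 0), (60, 0), (90, 0), (120, 0)]
upright -90 [(-120, 0), (-90, 20), (-60, 40), (-30, 5), (0, 25), (30, 5), (60, 0), (90, 0), (120, 0)]
upright 180 [(-120, 0), (-90, 20), (-60, 40), (-30, 0), (0, 0), (30, 0), (60, 0), (90, 0), (120, 0)]
side-under 0 [(-120, 0), (-90, 10), (-60, 45), (-30, 0), (0, 0), (30, 0), (60, 0), (90, 0), (120, 0)]
side-under 90 [(-120, 0), (-90, 10), (-60, 45), (-30, 0), (0, 0), (30, 0), (60, 0), (90, 0), (120, 0)]
side-under -90 [(-120, 0), (-90, 10), (-60, 45), (-30, 30), (0, 0), (30, 30), (60, 15), (90, 0), (120, 0)]
side-under 180 [(-120, 0), (-90, 10), (-60, 45), (-30, 0), (0, 0), (30, 0), (60, 0), (90, 0), (120, 0)]
```

```bash
python3 - <<'E'
from plant import ctrl
from plan import *
for yaw in (-3,):
  for roll in (0,90,-90,180):
    for phi in range(0,90,10):
        Rm=R(np.deg2rad(phi),np.deg2rad(yaw)); c,s=np.cos(np.deg2rad(roll)),np.sin(np.deg2rad(roll))
        Rm=Rm@np.array([[c,-s,0],[s,c,0],[0,0,1]])
        for tip in ((-107,60),(-100,130),(-20,170)):
            q=ctrl.solve_ik(world(*tip)-25*Rm[:,2],Rm)
            print(roll,phi,tip,None if q is None else np.round(q,2).tolist())
E
```

```text
0 0 (-107, 60) [-0.24, 1.06, 2.4, 2.94, 1.88, -1.63]
0 0 (-100, 130) None
0 0 (-20, 170) [-0.17, 0.52, 2.4, 3.02, 1.35, -1.54]
0 10 (-107, 60) None
0 10 (-100, 130) None
0 10 (-20, 170) [-0.17, 0.29, 2.43, 3.0, 0.98, -1.51]
0 20 (-107, 60) None
0 20 (-100, 130) None
0 20 (-20, 170) [-0.17, 0.09, 2.41, 2.95, 0.59, -1.45]
0 30 (-107, 60) None
0 30 (-100, 130) None
0 30 (-20, 170) [-0.16, -0.03, 2.35, 2.75, 0.24, -1.25]
0 40 (-107, 60) None
0 40 (-100, 130) [-0.18, -0.18, 2.46, 1.67, 0.1, -0.18]
0 40 (-20, 170) [-0.15, -0.08, 2.26, 0.67, 0.12, 0.84]
0 50 (-107, 60) None
0 50 (-100, 130) [-0.16, -0.19, 2.35, 0.25, 0.29, 1.25]
0 50 (-20, 170) [-0.14, -0.07, 2.15, 0.15, 0.37, 1.37]
0 60 (-107, 60) [-0.15, 0.02, 2.29, 0.15, 0.32, 1.34]
0 60 (-100, 130) [-0.15, -0.14, 2.23, 0.09, 0.53, 1.41]
0 60 (-20, 170) [-0.13, -0.02, 2.02, 0.06, 0.62, 1.45]
0 70 (-107, 60) [-0.13, 0.06, 2.16, 0.05, 0.57, 1.45]
0 70 (-100, 130) [-0.13, -0.06, 2.1, 0.04, 0.75, 1.47]
0 70 (-20, 170) [-0.12, 0.05, 1.89, 0.03, 0.85, 1.49]
0 80 (-107, 60) [-0.12, 0.14, 2.04, 0.02, 0.79, 1.49]
0 80 (-100, 130) [-0.12, 0.03, 1.
[... 2513 characters left out ...]
170) [-0.15, -0.08, 2.26, 0.67, 0.12, -2.3]
180 50 (-107, 60) None
180 50 (-100, 130) [-0.16, -0.19, 2.35, 0.25, 0.29, -1.89]
180 50 (-20, 170) [-0.14, -0.07, 2.15, 0.15, 0.37, -1.77]
180 60 (-107, 60) [-0.15, 0.02, 2.29, 0.15, 0.32, -1.8]
180 60 (-100, 130) [-0.15, -0.14, 2.23, 0.09, 0.53, -1.73]
180 60 (-20, 170) [-0.13, -0.02, 2.02, 0.06, 0.62, -1.69]
180 70 (-107, 60) [-0.13, 0.06, 2.16, 0.05, 0.57, -1.69]
180 70 (-100, 130) [-0.13, -0.06, 2.1, 0.04, 0.75, -1.68]
180 70 (-20, 170) [-0.12, 0.05, 1.89, 0.03, 0.85, -1.65]
180 80 (-107, 60) [-0.12, 0.14, 2.04, 0.02, 0.79, -1.65]
180 80 (-100, 130) [-0.12, 0.03, 1.97, 0.01, 0.96, -1.65]
180 80 (-20, 170) [-0.11, 0.15, 1.75, 0.01, 1.07, -1.64]
```

```bash
cat >> plan.py <<'E'
RC=100.
def phi_of(th): return np.deg2rad(np.interp(np.rad2deg(th),[0,60,180],[60,60,95]))
def wp(th,gap=0,tips=25.): return pose(th,phi_of(th),tips=tips,r=RC,gap=gap)
E
python3 - <<'E'
from plant import ctrl
from plan import *
for thd in [0,8]+list(range(20,181,20)):
    P,Rm=wp(np.deg2rad(thd)); q=ctrl.solve_ik(P,Rm); print(thd,P.round(1),None if q is None else np.round(q,2).tolist())
P,Rm=wp(0.13,gap=15)
for off in ([0,0,0],[-20,0,0],[-40,0,0],[-60,0,0],[-60,0,60],[-40,0,60],[-40,0,120],[-40,0,160]):
    q=ctrl.solve_ik(P+off,Rm); print(off,(P+off).round(),None if q is None else np.round(q,2).tolist())
P,Rm=wp(np.pi)
print(ctrl.solve_ik(P+[0,0,120],Rm))
E
```

```text
0 [458.1  31.7  62.3] [-0.15, 0.05, 2.32, 0.2, 0.26, 1.29]
8 [459.   31.7  79.1] [-0.15, -0.0, 2.31, 0.17, 0.31, 1.33]
20 [464.5  31.4 103.5] [-0.15, -0.06, 2.29, 0.13, 0.39, 1.36]
40 [484.6  30.4 140. ] [-0.14, -0.1, 2.22, 0.1, 0.5, 1.4]
60 [515.9  28.8 167.5] [-0.14, -0.08, 2.14, 0.08, 0.56, 1.43]
80 [550.   27.  182.4] [-0.12, 0.01, 1.98, 0.04, 0.73, 1.47]
100 [586.6  25.2 185.2] [-0.11, 0.13, 1.82, 0.03, 0.87, 1.49]
120 [621.6  23.4 175.9] [-0.11, 0.26, 1.67, 0.01, 1.0, 1.51]
140 [651.1  21.9 155.7] [-0.1, 0.39, 1.53, 0.01, 1.11, 1.52]
160 [671.6  20.8 127.4] [-0.1, 0.52, 1.4, 0.0, 1.21, 1.52]
180 [681.1  20.3  94.4] [-0.1, 0.63, 1.3, -0.0, 1.29, 1.53]
[0, 0, 0] [446.  32.  70.] [-0.16, -0.01, 2.35, 0.19, 0.28, 1.3]
[-20, 0, 0] [426.  32.  70.] [-0.17, -0.05, 2.39, 0.21, 0.29, 1.27]
[-40, 0, 0] [406.  32.  70.] [-0.18, -0.11, 2.44, 0.22, 0.3, 1.24]
[-60, 0, 0] [386.  32.  70.] None
[-60, 0, 60] [386.  32. 130.] [-0.2, -0.37, 2.44, 0.14, 0.55, 1.32]
[-40, 0, 60] [406.  32. 130.] [-0.18, -0.3, 2.4, 0.13, 0.52, 1.34]
[-40, 0, 120] [406.  32. 190.] [-0.18, -0.44, 2.34, 0.1, 0.72, 1.38]
[-40, 0, 160] [406.  32. 230.] [-0.18, -0.5, 2.29, 0.09, 0.84, 1.4]
[-0.09531222  0.51454616  1.22050908 -0.00387231  1.49371923  1.52695068]
```

```bash
python3 - <<'E'
from plant import ctrl, sensors, optics
from plan import *; import cv2
ctrl.gripper_to(0,20); print(ctrl.tcp_to_tips,sensors.read_state()["grip_width"])
P,Rm=wp(0.13,gap=15)
ctrl.move_ptp(P+[-40,0,160],Rm)
s=sensors.read_state(); print(s["t"],s["eef_pos"],s["force"])
np.savez("pics/w1s.npz",p=s["eef_pos"],R=s["eef_rot"])
im,d=optics.grab_frame("wrist"); cv2.imwrite("pics/w1.png",im[...,::-1]); np.savez("pics/w1.npz",im=im,d=d)
im,d=optics.grab_frame("scene"); cv2.imwrite("pics/s2.png",im[...,::-1])
E
```

```text
25.0 0.12866664311422485
2.9917 [406.37669069  31.86978076 230.90794128] [-0.00242807  0.87660795 -0.8889744 ]
```

View pics/w1.png

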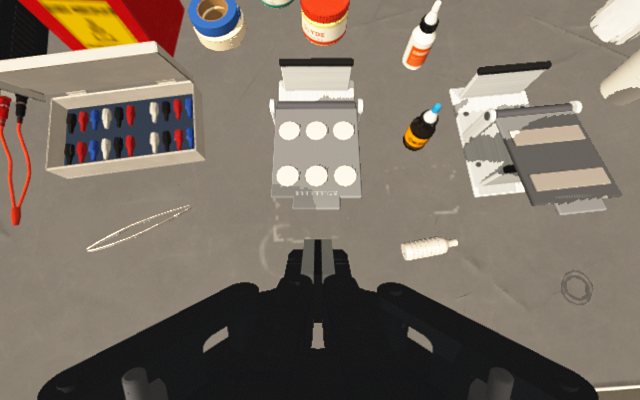

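View pics/s2.png

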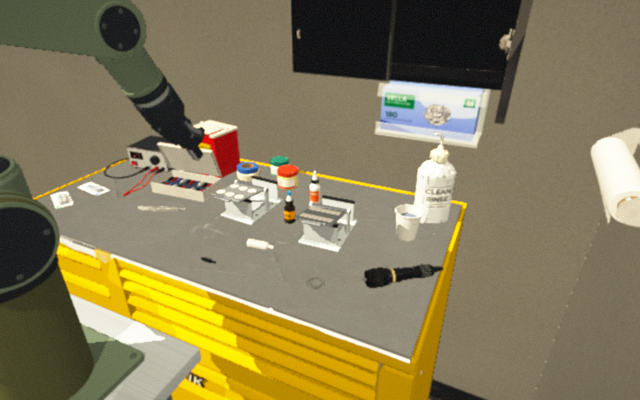

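The closed fingers (about (317,245)) line up with the disc leaf's tab (columns 293–340, row 208). I'll check the tab and spine positions in the wrist depth.

```bash
python3 - <<'E'
from plant import optics
from h import *; from plan import *
p=optics.camera_params("wrist"); T=p["T_tool_cam"]; s=np.load("pics/w1s.npz"); d=np.load("pics/w1.npz")["d"]
Rw=s["R"]@T[:3,:3]; tw=s["R"]@T[:3,3]+s["p"]
pp=dict(mtx=p["mtx"],k1=p["k1"],R=Rw.T,t=-Rw.T@tw)
def st(X): 
    dx,dy=X[:,0]-X0,X[:,1]-Y0; return np.c_[np.cos(A)*dx+np.sin(A)*dy,-np.sin(A)*dx+np.cos(A)*dy,X[:,2]]
uv=[(294,206),(339,206),(316,206),(316,198),(276,193),(358,193),(316,150),(280,150),(352,150),(316,112),(284,62),(350,62),(274,108),(362,108),(317,245)]
for u,X in zip(uv,st(pts(pp,d,[a for a,_ in uv],[b for _,b in uv]))): print(u,X.round(1))
U,V=np.meshgrid(range(278,356),range(115,192)); X=st(pts(pp,d,U,V)); m=np.isfinite(X).all(1)
k=np.polyfit(X[m,0],X[m,2],1); print("theta",-np.arctan(k[0]),"z at spine",k[1])
from fit import model
L=[(120,23,2.5),(120,-23,2.5),(108,44,2.5),(108,-44,2.5)]
print(proj(pp,model([X0,Y0,A,.137],L,[1]*4)).round(1))
E
```

```text
(294, 206) [-118.    19.4   85.4]
(339, 206) [-117.9  -22.8   84.4]
(316, 206) [-117.9   -1.2   84.6]
(316, 198) [-109.9   -1.2   83.7]
(276, 193) [-104.3   37.2   81.3]
(358, 193) [-104.8  -41.3   82.4]
(316, 150) [-58.   -1.2  76.3]
(280, 150) [-57.4  35.4  75.2]
(352, 150) [-58.5 -37.5  77.2]
(316, 112) [-11.9  -1.2  70.1]
(284, 62) [55.7 35.3 63.1]
(350, 62) [ 54.3 -39.9  64.6]
(274, 108) [-6.7 43.8 69.7]
(362, 108) [ -7.  -50.5  69.7]
(317, 245) [-167.9   -2.1  225.1]
theta 0.1380443050654664 z at spine 68.73237875571377
[[290.2 206.7]
 [339.3 206.6]
 [268.5 194.9]
 [361.  194.7]]
```

Both cameras agree: leaf angle 0.138, spine height 66, tab end at −119 mm from the spine, and about 1–2 mm sideways offset. Now I'll go under the tab and push up to about 40°, logging the force.

```bash
sed -i 's/^X0,Y0,A=.*/X0,Y0,A=590.,23.5,-0.045/' plan.py; python3 - <<'E'
from plant import ctrl, sensors, optics
from plan import *; import cv2
P,Rm=wp(0.138,gap=15)
ctrl.move_l(P+[-40,0,160],Rm,vel=100)
ctrl.move_l(P+[-40,0,0],vel=120)
f0=sensors.read_state()["force"]; print("f0",f0.round(2))
if ctrl.move_l(P,vel=60,threshold=6): print("EARLY STOP",sensors.read_state()["eef_pos"],P)
else:
  for thd in (8,15,22,30,40):
    P,Rm=wp(np.deg2rad(thd)); hit=ctrl.move_l(P,Rm,vel=40,threshold=12); s=sensors.read_state()
    print(thd,hit,s["t"],(s["eef_pos"]-P).round(1),(s["force"]-f0).round(2))
    if hit: break
im,d=optics.grab_frame("wrist"); cv2.imwrite("pics/w2.png",im[...,::-1])
im,d=optics.grab_frame("scene"); cv2.imwrite("pics/s3.png",cv2.resize(im[100:270,120:400][...,::-1],None,fx=2.8,fy=2.8))
E
```

```text
f0 [-0.04  0.8   0.92]
8 False 6.1667 [-0.6  0.1 -0.4] [-3.75 -1.23 -1.23]
15 False 6.6833 [-0.2  0.1  0.4] [-4.89 -0.32  0.09]
22 False 7.2 [ 0.8 -0.1  1.1] [-4.43 -0.96 -0.94]
30 False 7.7667 [ 1.3 -0.3  1.2] [-0.2  -0.36 -0.64]
40 False 8.4417 [ 0.7 -0.1  0.7] [-0.02 -1.02 -1.15]
```

View pics/w2.png

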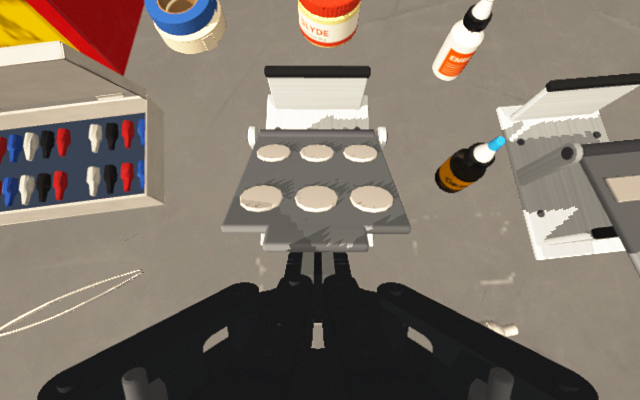

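View pics/s3.png

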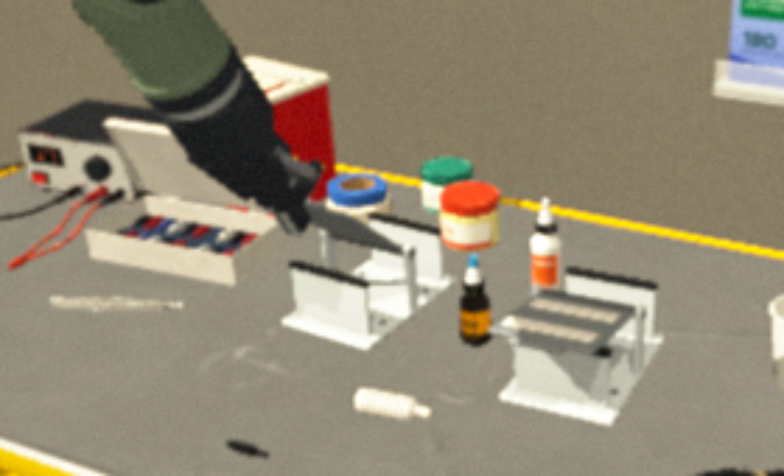

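The leaf has risen to about 40°, with the tab's edge resting on the fingertips (around (317,250)), and nothing else has moved. Continuing over the top.

```bash
python3 - <<'E'
from plant import ctrl, sensors, optics
from plan import *; import cv2
for thd in list(range(50,131,10)):
    P,Rm=wp(np.deg2rad(thd)); hit=ctrl.move_l(P,Rm,vel=40,threshold=12); s=sensors.read_state()
    print(thd,hit,round(s["t"],2),(s["eef_pos"]-P).round(1),s["force"].round(2))
    if hit: break
im,d=optics.grab_frame("wrist"); cv2.imwrite("pics/w3.png",im[...,::-1])
im,d=optics.grab_frame("scene"); cv2.imwrite("pics/s4.png",cv2.resize(im[100:270,120:400][...,::-1],None,fx=2.8,fy=2.8))
E
```

```text
50 False 9.22 [ 0.7 -0.1  0.6] [-0.76 -0.4   0.46]
60 False 9.89 [ 0.7 -0.1  0.6] [ 0.54 -0.51  0.24]
70 False 10.51 [ 0.4 -0.1  0.3] [0.21 0.56 0.34]
80 False 11.12 [ 0.5 -0.1  0.3] [ 0.35 -0.29  0.22]
90 False 11.74 [ 0.4 -0.1  0.2] [-0.62 -0.36 -0.27]
100 False 12.35 [ 0.4 -0.1  0.1] [0.74 0.36 0.3 ]
110 False 12.96 [ 0.3 -0.   0. ] [-0.49 -0.16 -0.48]
120 False 13.56 [ 0.3 -0.  -0.1] [-0.25  0.52 -0.79]
130 False 14.16 [ 0.3 -0.  -0.3] [-0.79  0.07  0.16]
```

View pics/w3.png

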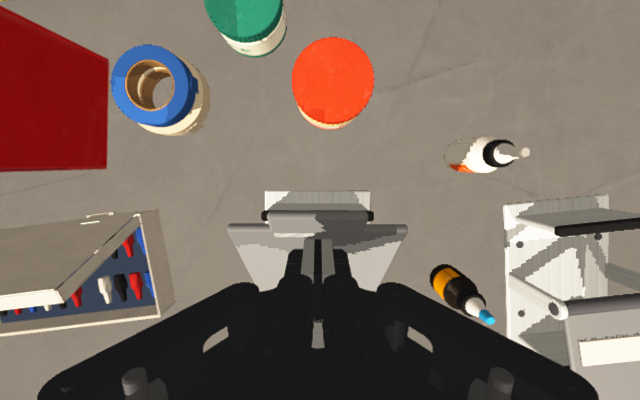

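View pics/s4.png

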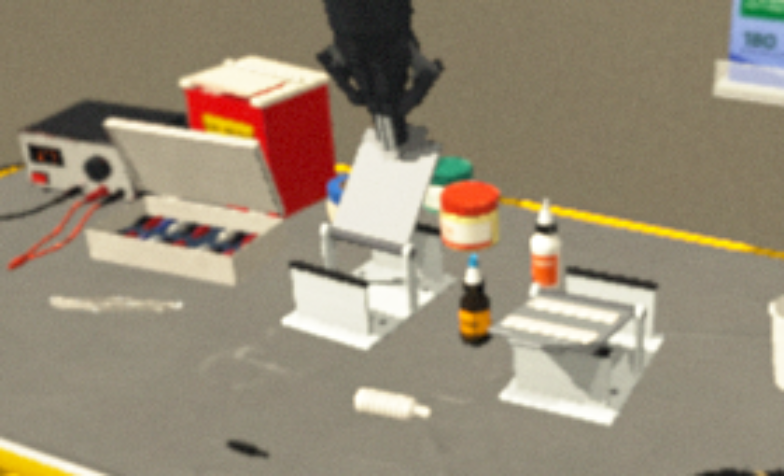

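The leaf is past upright at about 120–130°, with the fingertips pushing its underside at the tab. The bottle and jars haven't moved. Now I'll push it down to the far rest, stopping on contact force.

```bash
python3 - <<'E'
from plant import ctrl, sensors, optics
from plan import *; import cv2
for thd in (140,150,160,168,175):
    P,Rm=wp(np.deg2rad(thd)); hit=ctrl.move_l(P,Rm,vel=40,threshold=10); s=sensors.read_state()
    print(thd,hit,round(s["t"],2),(s["eef_pos"]-P).round(1),s["force"].round(2))
    if hit: break
P,Rm=wp(np.pi,gap=-6)
hit=ctrl.move_l(P,Rm,vel=15,threshold=7); s=sensors.read_state(); print(hit,round(s["t"],2),(s["eef_pos"]-P).round(1),s["eef_pos"].round(1),s["force"].round(2))
ctrl.hold(0.2); print(sensors.read_state()["force"].round(2))
im,d=optics.grab_frame("top"); cv2.imwrite("pics/t2.png",cv2.resize(im[90:260,170:390][...,::-1],None,fx=3.5,fy=3.5))
im,d=optics.grab_frame("scene"); cv2.imwrite("pics/s5.png",cv2.resize(im[100:270,120:400][...,::-1],None,fx=2.8,fy=2.8))
E
```

```text
140 False 14.86 [ 0.2 -0.1 -0.4] [ 0.02  0.57 -0.28]
150 False 15.45 [ 0.2 -0.  -0.4] [-0.21 -0.07 -0.39]
160 False 16.04 [ 0.  -0.  -0.5] [ 0.43 -0.3  -1.11]
168 False 16.54 [ 0.  -0.  -0.6] [ 0.19 -0.08  0.55]
175 False 16.99 [-0.1 -0.  -0.7] [-0.34 -0.07 -0.17]
True 17.66 [-0.1  0.   5.6] [681.   19.4  93.9] [-1.15 -0.44  4.88]
[-0.92 -0.26  5.55]
```

View pics/s5.png

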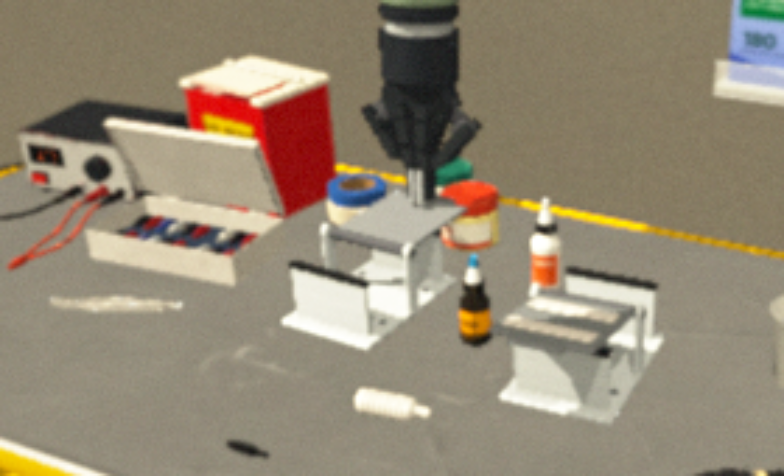

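The leaf met the stop at the height predicted for π: TCP z was 93.9 against 94.4 planned. Next I'll back off straight up and measure it.

```bash
python3 - <<'E'
from plant import ctrl, sensors, optics
from h import *; from plan import *
s=sensors.read_state(); P=s["eef_pos"]
ctrl.move_l(P+[0,0,60],vel=80); ctrl.move_l(P+[-130,0,170],vel=150)
ctrl.hold(0.2); s=sensors.read_state(); print(s["t"],s["force"].round(2))
im,d=optics.grab_frame("wrist"); cv2.imwrite("pics/w4.png",im[...,::-1])
p=optics.camera_params("wrist"); T=p["T_tool_cam"]
Rw=s["eef_rot"]@T[:3,:3]; tw=s["eef_rot"]@T[:3,3]+s["eef_pos"]
pw=dict(mtx=p["mtx"],k1=p["k1"],R=Rw.T,t=-Rw.T@tw)
it,dt=optics.grab_frame("top"); cv2.imwrite("pics/t3.png",cv2.resize(it[70:270,160:460][...,::-1],None,fx=2.6,fy=2.6))
isc,ds=optics.grab_frame("scene"); np.savez("pics/end.npz",im=im,d=d,it=it,dt=dt,**{"p":s["eef_pos"],"R":s["eef_rot"]})
for n,pp,dd in (("wrist",pw,d),("top",optics.camera_params("top"),dt),("scene",optics.camera_params("scene"),ds)):
    U,V=np.meshgrid(range(640),range(400)); X=pts(pp,dd,U,V)
    dx,dy=X[:,0]-X0,X[:,1]-Y0; S=np.c_[np.cos(A)*dx+np.sin(A)*dy,-np.sin(A)*dx+np.cos(A)*dy,X[:,2]]
    m=(S[:,0]>15)&(S[:,0]<105)&(abs(S[:,1])<40)&(abs(S[:,2]-68)<10)
    if m.sum()>20: k=np.polyfit(S[m,0],S[m,2],1); print(n,m.sum(),"theta-pi",-np.arctan(k[0]).round(4),"z0",k[1].round(2))
z=np.load("pics/top1.npz"); df=np.abs(z["im"].astype(int)-it).sum(2); cv2.imwrite("pics/diff.png",cv2.resize(np.clip(df*2,0,255).astype(np.uint8)[70:270,160:460],None,fx=2.6,fy=2.6))
E
```

```text
20.3583 [ 0.54 -0.24  0.41]
wrist 9617 theta-pi -0.0018 z0 68.08
top 826 theta-pi -0.0079 z0 68.22
scene 400 theta-pi 0.001 z0 68.28
```

View pics/w4.png

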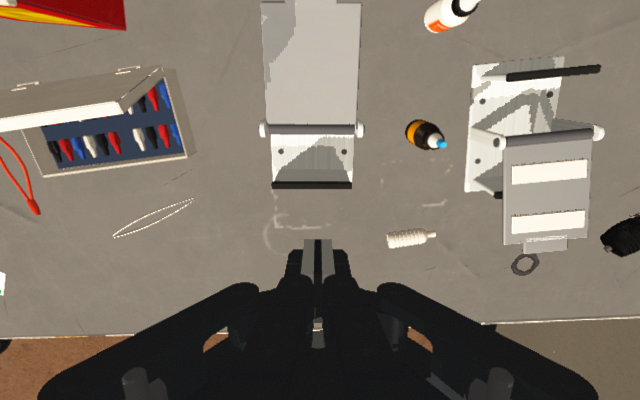

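View pics/t3.png

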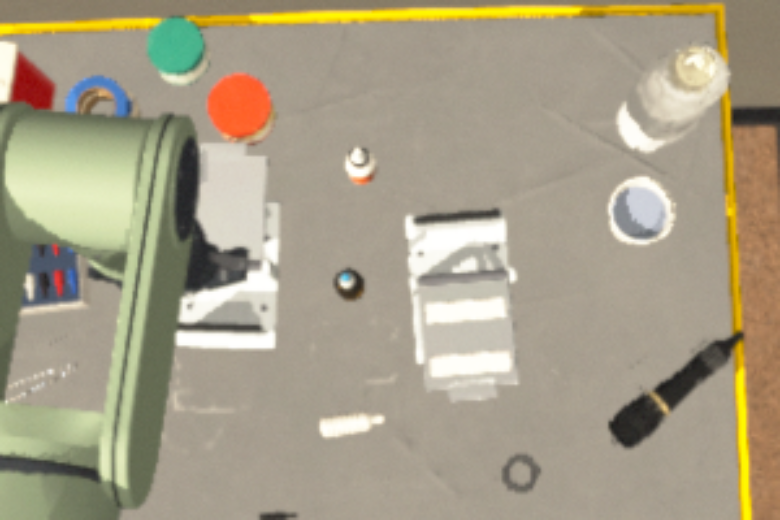

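View pics/diff.png

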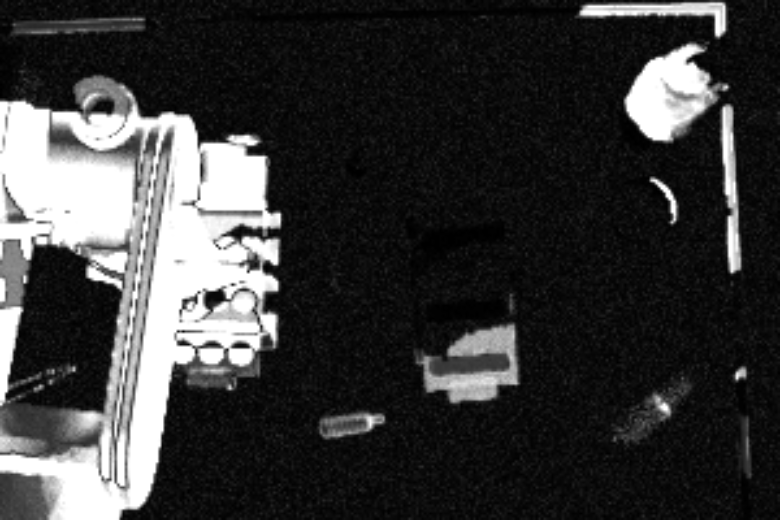

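```bash
python3 - <<'E'
from h import *
a=np.load("pics/top1.npz")["im"].astype(int); b=np.load("pics/end.npz")["it"].astype(int)
for n,(u0,u1,v0,v1) in dict(bar_leaf=(310,365,145,225),red=(238,268,95,128),orange=(286,310,120,145),amber=(284,304,168,190),grip=(280,312,225,242)).items():
    g=[cv2.Canny(x[v0:v1,u0:u1].astype(np.uint8),60,150).astype(np.float32) for x in (a,b)]
    print(n,[round(v,2) for v in cv2.phaseCorrelate(cv2.GaussianBlur(g[0],(0,0),1),cv2.GaussianBlur(g[1],(0,0),1))[0]])
from plant import ctrl
ctrl.hold(0.3); ctrl.finish_job()
E
```

```text
bar_leaf [-0.15, 0.1]
red [-0.13, 0.11]
orange [-0.03, 0.33]
amber [-0.19, -0.06]
grip [0.2, -0.05]
the job is handed in; nothing more can be done
```

The disc leaf is turned over its spine and lies flat on the far rest of its stand; I've handed the job in. I pushed it with the closed fingertips from under its tab, and the last push down was stopped by a 7 N force limit.

- **Leaf angle:** the three cameras put it within 0.001 to 0.008 rad of π, measured after I had backed off.
- **Gripper:** it finished well clear of the stand, and the wrist force read about 0.7 N, which is sensor noise.
- **Bar leaf and nearby things:** comparing top views from before and after, the bar leaf, amber bottle, steel grip, orange bottle and red jar shifted by at most 0.33 px (under 1 mm).
- **Cup and machine:** I checked these two only by eye, in a before/after difference image of the top view. It showed a thin arc along the cup's rim and faint specks on the machine. I took both as lighting changes because neither had visibly moved.
- **Time:** about 21 s of the 48 s allowed.

No check failed or disagreed.

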